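Set the range box four clicks up and start it

ROBOT

A 6-joint arm with a two-finger parallel gripper is mounted at the origin on a cart in front of the work surface, level with it; the furniture and walls round the work are solid. World frame = base frame: x ahead of the robot, y to its left, z up, the work surface at z = 0. Lengths are in m, angles in degrees, forces in N, time in s.
With the tool pointing down it reaches from about 0.325 to 0.85 m from the base axis. Payload 4.4 kg.
Tool frame: the origin (TCP) lies at the very end of the fingers, on their centre line; the grasp point (between the pads) lies 19 mm behind it; y points along the fingers, x is the direction in which the jaws open and shut, and the axes are right-handed (so a half turn about y gives the same grasp; the last joint's range is limited). The gripper opens to 94 mm and grips with 3 to 60 N. Pads are 16 mm wide; open, the fingers measure 119 mm over their backs; the gripper's body (75 mm by 177 mm) begins 78 mm behind the grasp point.
Start: joints at [-78.868, 11.837, 88.321, -0, 79.842, -8.623], TCP at [0.194, -0.541, 0.205] pointing down, gripper open.
Joint ranges: [-156.59, 156.59], [-49.26, 127.26], [12.9, 141.05], [-63.56, 243.56], [4.71, 150.69], [-161.64, 161.64]. Speed limits (degrees/s): [159.86, 159.86, 180, 180, 180, 180].

INTERFACE

Orientations are given as a 3x3 rotation matrix whose columns are the frame's x, y, z axes.
In Python, from rig import sense, snapshot, sign_off gives the robot as it stands. The module is installed in compiled form; this text tells all that it offers.
- The arm moves only by the tool move_arm, never from a script. Its argument "deltas" is a list of rows, each a list of 5 numbers: the finger opening in m, from 0 to 0.094, then the shift along the world's x, y, z in m, then the turn about the world's z in rad. In form: [[jaw, dx, dy, dz, turn], ...]. A call has 1 to 10 rows; each row shifts and turns the commanded pose from where the row before left it; what a row does not reach is not made up. A row lasts 1/10 s, in which the tool goes at most 50 mm and 8.59 degrees, less where a joint would pass 70% of its speed; a pose out of reach is approached as far as the arm can. A call with a gripper value outside its range is refused whole. The fingers move at their own pace and stop on an object; "squeeze" is the grip in N (left out, the last holds). Time passes only in rows, so rows that do not move let the fingers close. It gives the time, the measured TCP pose, the force and the opening at its end, in the units of the state.
- sense(): the state, without advancing time (a new reading comes with each control period).
- snapshot(name): name is "scene" or "top" or "wrist"; returns a dict with "pixels" (384x512x3 uint8, red, green, blue), "camera_matrix" (3x3 intrinsics, pixels), "R" (3x3) and "t" (3): a world point X has camera coordinates R X + t. Camera axes: x right, y down, z forward; pixel columns grow to the right and rows downward; lengths in m; the calibration is good to about 2 mm. A picture is of the moment at which its call begins. There is no depth.
- sign_off(): hands the job in, once; it reports no verdict.
The state is a dict: "clock": time; "joint_pos": joint angles; "qd": joint speeds; "tau": joint torques, N m; "tcp_pos": TCP position; "orientation": TCP orientation; "force": force on the tool from outside, world axes, zero at the start; "torque": the same for the moment, N m; "width": finger opening in m.
Only numpy, scipy, OpenCV 4.12 (cv2) and the standard library are available. Lean on these libraries where they do the work, as an engineer would, in place of code of your own. Each camera call takes 0.05 s, during which the arm holds its last target. There are 200 camera calls.

TASK

On the low grey instrument box, turn the big click-stop dial exactly four clicks clockwise (seen from above) by pushing its fins lightly with a fingertip, never gripping it and never letting it run on to a fifth click. Then press the round button beside the dial all the way down with a fingertip and let it come up again. Leave the dial resting in its fourth click, and leave the loose things on and around the box where they are.

Things in the scene. Friction and masses are not known exactly. Their poses are not given: they have to be found in the camera images.
- range_box: Low grey instrument box with an aluminium deck, 150 (its x, front to back) x 220 (its y) x 46 mm high, fixed to the bench. Origin: centre of its underside; z up; its front faces -x, its +y is its left seen from the front. On the deck, the dial's axis is at x 0, y +32 mm, the button at x -25, y -68 mm. Two standoffs stand near the rear edge of the deck, at x +62, y +95 and y -25 mm.
- dial_axis (a point): Point on the dial's axis, 76 mm above the bench, level with the tops of the fins. The black dial is a disc of 48 mm radius whose flat top lies 57 to 59 mm above the bench, with a round hub of 13 mm radius, up to 69 mm above the bench, in the middle. Four equal upright fins stand on it, radial, 90 degrees apart, each 7 mm thick, from 16 to 46 mm radius, their tops 76 mm above the bench.
- dial_mark (a point): Point at the outer end of the top of the fin that bears the white pointer line (this fin and three more like it, at 90, 180 and 270 degrees from it), 45 mm from the dial's axis and 76 mm above the bench. It goes round with the dial.
- dial (a joint): Angle of the dial in rad, growing clockwise seen from above. Click-stops every 22.5 degrees (0.3927 rad): at rest it sits at 0, 0.3927, 0.7854 ... to 3.927, where the end stops are just beyond the first and the last position; it starts in one of the first four. Between stops a sprung roller resists: about 0.2 N m (5 to 8 N at the fins) to leave a position; past halfway (11 degrees) it pulls the dial on by itself into the next one, ahead of the finger, and it stays there.
- start_button (a joint): Travel of the push button in m: 0 up, 0.006 fully down; sprung, fully down takes 5 N; it comes up when released.
- start_button_top (a point): Centre of the top of the round grey push button, 28 mm across, which is pressed straight down.
- standoff_a: Loose pale standoff, 10 x 11 mm and 22 mm tall, upright on the deck's rear left corner. Origin: centre of its foot. To be left alone.
- standoff_b: Loose pale standoff like the other, upright at the rear of the deck between dial and dark window. Origin: centre of its foot. To be left alone.
- board: Loose circuit board with white and black parts on it, 110 x 135 x 27 mm, on the bench on the right of the box. Origin: centre of its underside. To be left alone.
- marker: Loose marker pen, 126 mm long and 12 mm thick, on the bench left of the box, near the front edge. Origin: centre of its underside. To be left alone.
- fine_driver: Loose fine screwdriver, 131 mm long and 15 mm thick, on the bench farther left of the box. Origin: centre of its underside. To be left alone.
- cutter: Loose flush cutter, 112 x 43 x 11 mm, on the bench farther left. Origin: centre of its underside. To be left alone.

How it is judged:
By the outcome, as a careful person would: the job done as asked, in the order asked, and still so for the second after the job is handed in, with the robot touching nothing.
It also fails if it takes over 62 s, if anything falls off the work surface, if the arm or the gripper's body presses on something with over 40 N, if the wrist force passes 120 N, or if a joint passes its speed limit or range.

## Working session

There is one attempt and no reset: what is moved stays moved. The work goes in short steps, Python scripts to look and compute and a tool call to move; the robot and the scene stay as the last step left them, time stands still between calls to the robot, and variables do not carry over. Pictures are saved under pics/ and viewed, about 8 in all and at most 12, crops included, and the job is handed in when it is done.

Besides the shell and the picture viewer there is one more tool, called as name(argument=value, ...), one argument or row to a line, values as JSON. move_arm: Moves the arm, as the interface text tells. Its arguments: {"type":"object","properties":{"deltas":{"type":"array"},"squeeze":{"type":"number"}},"required":["deltas"]}

```bash
mkdir -p pics; cat > h.py <<'E'
import numpy as np, cv2
from rig import sense, snapshot, sign_off
def snap(n,f):
    s=snapshot(n); cv2.imwrite(f'pics/{f}.png',cv2.cvtColor(s['pixels'],cv2.COLOR_RGB2BGR)); np.savez(f'pics/{f}.npz',**s); return s
def ray(s,u,v,z):
    d=s['R'].T@np.linalg.inv(s['camera_matrix'])@np.array([u,v,1.]); c=-s['R'].T@s['t']
    return c+d*(z-c[2])/d[2]
def proj(s,X):
    p=s['camera_matrix']@(s['R']@np.array(X)+s['t']); return p[:2]/p[2]
E
python3 - <<'E'
from h import *
s=sense(); print(s)
a=snap('top','top0'); b=snap('scene','sc0')
print(-a['R'].T@a['t'],-b['R'].T@b['t'])
im=np.hstack([cv2.imread('pics/top0.png')])
cv2.imwrite('pics/top0b.png',cv2.resize(im,(800,600),interpolation=cv2.INTER_CUBIC))
E
```

```text
{'clock': 0.0, 'joint_pos': array([-7.88674805e+01,  1.18840343e+01,  8.84033253e+01, -1.13727641e-03,
        7.98409758e+01, -8.62298109e+00]), 'qd': array([ 0.02132337, -0.04629025,  0.00138695, -0.03250637,  0.079181  ,
        0.07854335]), 'tau': array([-1.17465137e-03, -3.70876908e+01, -2.81418657e+01,  6.94932765e-02,
        3.60888988e-02, -1.77624261e-04]), 'tcp_pos': array([ 0.19418174, -0.54037264,  0.20430514]), 'orientation': array([[ 3.38009887e-01, -4.51642447e-04,  9.41142451e-01],
       [-9.41139947e-01,  2.19395283e-03,  3.38010041e-01],
       [-2.21748182e-03, -9.99997491e-01,  3.16518998e-04]]), 'force': array([-0.19051095, -0.06746783, -0.35243727]), 'torque': array([-0.02575041,  0.01742503, -0.01815677]), 'width': 0.09428395974710295}
[0.39261271 0.01322374 1.56522807] [0.06869416 0.56802274 0.79930893]
```

View pics/top0b.png

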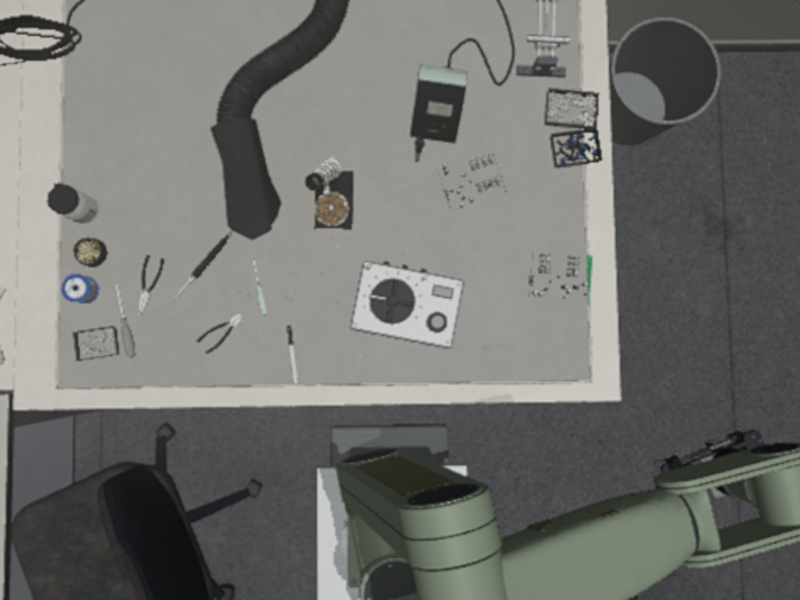

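View pics/sc0.png

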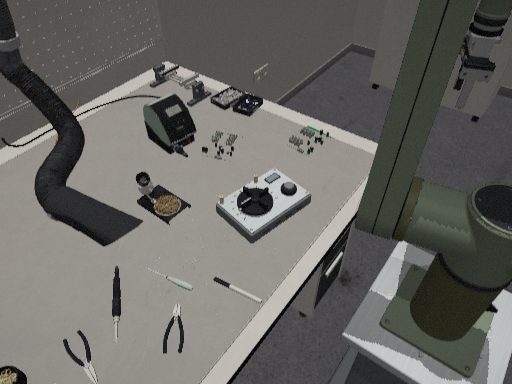

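The top view shows the box at about (407,305) in the 800x600 view. The dial is near (392,300), with the white pointer going left to (370,298), and the button is at (437,322). Next I'll measure the deck outline, the dial disc and the button.

```bash
python3 - <<'E'
from h import *
a=dict(np.load('pics/top0.npz')); im=a['pixels']
g=im.max(2).astype(int)
x0,y0,x1,y1=215,160,305,230
crop=g[y0:y1,x0:x1]
m=(crop>165).astype(np.uint8); m=cv2.morphologyEx(m,cv2.MORPH_CLOSE,np.ones((3,3)))
c=max(cv2.findContours(m,0,2)[0],key=cv2.contourArea)
r=cv2.minAreaRect(cv2.convexHull(c)); P=cv2.boxPoints(r)+[x0,y0]
W=np.array([ray(a,*p,.046) for p in P]); print(W.round(4)); ctr=W.mean(0)
print('sides',[np.linalg.norm(W[i]-W[(i+1)%4]) for i in range(4)],ctr)
d=[W[(i+1)%4]-W[i] for i in range(4)]
L=max(d,key=lambda v:np.linalg.norm(v)*(v[1]>0)); yaw=np.arctan2(-L[0],L[1]); print('yaw',np.degrees(yaw))
R=np.array([[np.cos(yaw),-np.sin(yaw)],[np.sin(yaw),np.cos(yaw)]])
for n,p in dict(dial=(0,.032),btn=(-.025,-.068),sa=(.062,.095),sb=(.062,-.025)).items(): print(n,(ctr[:2]+R@p).round(4))
dk=(crop<75).astype(np.uint8); n,l,st,ce=cv2.connectedComponentsWithStats(dk)
for i in range(1,n):
  if st[i,4]>40: print(st[i],ray(a,*(ce[i]+[x0,y0]),.06).round(4), cv2.minEnclosingCircle(np.argwhere(l==i)[:,::-1].astype(np.float32)))
big=cv2.resize(cv2.cvtColor(im[y0:y1,x0:x1],cv2.COLOR_RGB2BGR),None,fx=8,fy=8,interpolation=cv2.INTER_CUBIC)
cv2.imwrite('pics/c1.png',big)
E
```

```text
[[ 0.4476  0.0792  0.046 ]
 [ 0.5834  0.0508  0.046 ]
 [ 0.5391 -0.1565  0.046 ]
 [ 0.4036 -0.1266  0.046 ]]
sides [np.float64(0.13875864489792805), np.float64(0.21192169033291988), np.float64(0.1387901206039162), np.float64(0.2104269616233905)] [ 0.49342936 -0.03826909  0.046     ]
yaw -12.062830073506088
dial [ 0.5001 -0.007 ]
btn [ 0.4548 -0.0995]
sa [0.5739 0.0417]
sb [ 0.5488 -0.0757]
[ 23  19  27  27 519] [ 0.4989 -0.0074  0.06  ] ((35.59718704223633, 32.29539489746094), 13.510878562927246)
```

View pics/c1.png

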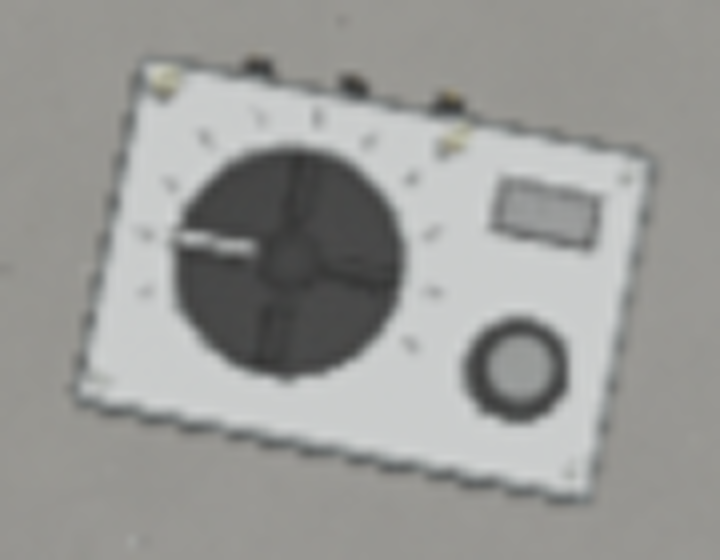

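The pointer sits on the second of the 11 ticks, so the dial starts at click 1 and must end at click 5, a quarter turn on, with the pointer toward the rear of the box. Box yaw is about -12° and the dial axis is near (0.500, -0.007). I'll move above it with the jaws closed.

move_arm(
  deltas=[
    [0,0.018,0.0325,0,0.064],
    [0,0.018,0.0325,0,0.064],
    [0,0.018,0.0325,0,0.064],
    [0,0.018,0.0325,0,0.064],
    [0,0.018,0.0325,0,0.064],
    [0,0.018,0.0325,0,0.064],
    [0,0.018,0.0325,0,0.064],
    [0,0.018,0.0325,0,0.064],
  ],
  squeeze=10,
)

```text
clock: 0.9
tcp_pos: [0.3386, -0.2795, 0.2051]
orientation: [[0.757, -0.0, 0.653], [-0.653, 0.001, 0.757], [-0.001, -1.0, 0.0]]
force: [0.7, 0.4, 0.7]
width: 0.0334
```

move_arm(
  deltas=[
    [0,0.018,0.0325,0,0.064],
    [0,0.018,0.0325,0,0.064],
    [0,0.018,0.0325,0,0.064],
    [0,0.018,0.0325,0,0.064],
    [0,0.018,0.0325,0,0.064],
    [0,0.018,0.0325,0,0.064],
    [0,0.018,0.0325,0,0.064],
    [0,0.018,0.0325,0,0.064],
    [0,0,0,0,0],
    [0,0,0,0,0],
  ],
)

```text
clock: 1.9
tcp_pos: [0.4819, -0.0207, 0.2049]
orientation: [[0.98, -0.002, 0.199], [-0.199, -0.0, 0.98], [-0.001, -1.0, -0.001]]
force: [0.6, -0.5, 0.5]
width: 0.0007
```

```bash
python3 - <<'E'
from h import *
s=sense(); print(s['clock'],s['tcp_pos'],s['orientation'].round(3),s['width'],s['joint_pos'].round(1),s['force'])
a=snap('wrist','w1')
print(-a['R'].T@a['t'])
for p in [(.5001,-.007,.076),(.4548,-.0995,.05)]: print(proj(a,p))
print('tcp',proj(a,s['tcp_pos']))
E
```

```text
1.9 [ 0.48191611 -0.02066895  0.20485602] [[ 0.98  -0.002  0.199]
 [-0.199 -0.     0.98 ]
 [-0.001 -1.    -0.001]] 0.0006735193602734999 [-12.7   0.5 100.9  -0.   78.7  -1.2] [ 0.62823809 -0.47632891  0.47634753]
[0.49704664 0.05224919 0.38336369]
[269.35804172 168.94379852]
[246.81970658 242.96660091]
tcp [255.23152695 229.64696065]
```

View pics/w1.png

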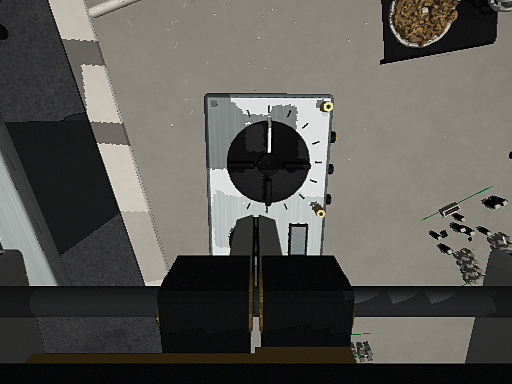

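Wrist view: the hub is at about (268,163), the pointer goes up to (269,115), and the fins run up, down, left and right. Now I'll measure the hub and disc by ray casting.

```bash
python3 - <<'E'
from h import *
a=dict(np.load('pics/w1.npz')); im=a['pixels']; g=im.max(2)
x0,y0,x1,y1=210,100,330,212
c=g[y0:y1,x0:x1]
m=(c<60).astype(np.uint8)
m=cv2.morphologyEx(m,cv2.MORPH_OPEN,np.ones((5,5)))
n,l,st,ce=cv2.connectedComponentsWithStats(m); i=l[163-y0,255-x0]
cs=max(cv2.findContours((l==i).astype(np.uint8),0,1)[0],key=cv2.contourArea)
h=cv2.convexHull(cs); e=cv2.fitEllipse(h); print(st[i],e)
p=np.array(e[0])+[x0,y0]; print('disc',p,ray(a,*p,.058).round(4), 'z62',ray(a,*p,.062).round(4))
print('hub',ray(a,268,163,.069).round(4))
w=np.argwhere((c>150)[:60,52:66])+[0,52]; w=w[(w[:,0]>14)&(w[:,0]<54)]+[0,0]
w=w[:,::-1]+[x0,y0]; W=np.array([ray(a,*q,.076) for q in w])
d=np.linalg.svd(W[:,:2]-W[:,:2].mean(0))[2][0]; print(len(w),w.min(0),w.max(0),W.min(0),W.max(0),'ang',np.degrees(np.arctan2(d[1],d[0])))
for px in [(206,95),(332,97)]: print('corner',ray(a,*px,.046).round(4))
cv2.imwrite('pics/w1c.png',cv2.resize(cv2.cvtColor(im[90:260,195:345],cv2.COLOR_RGB2BGR),None,fx=4,fy=3.5,interpolation=cv2.INTER_CUBIC))
E
```

```text
[  17   21   83   85 5222] ((57.72627639770508, 61.66307067871094), (81.9577865600586, 83.39449310302734), 6.058929920196533)
disc [267.7262764  161.66307068] [ 0.5    -0.0018  0.058 ] z62 [ 0.5    -0.0011  0.062 ]
hub [ 0.4999 -0.0015  0.069 ]
74 [263 115] [275 152] [0.50210799 0.01115101 0.076     ] [0.51549509 0.05003418 0.076     ] ang -101.05652204685055
corner [0.4466 0.0837 0.046 ]
corner [0.5844 0.0536 0.046 ]
```

View pics/w1c.png

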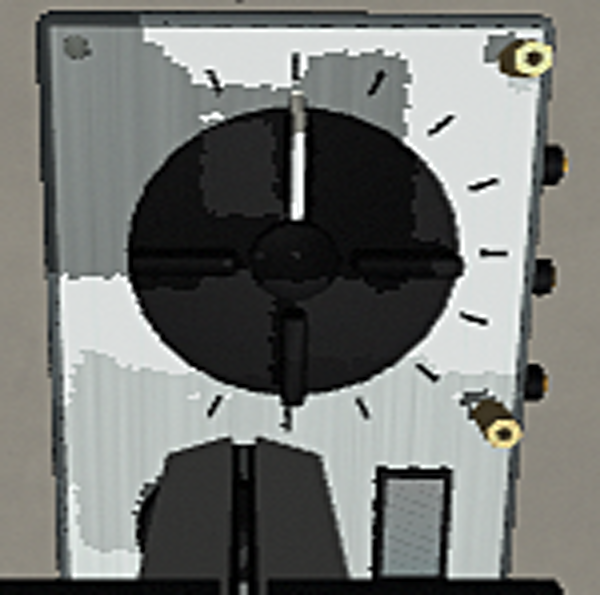

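The crop confirms that the pointer lies exactly on the second tick, which is click 1. Allowing for the fingertip offset seen in the wrist image, I take the dial axis as (0.500, -0.0035) and the front fin at world angle 168°. I'll lower the finger beside the front fin, on its counter-clockwise side, with a gap.

move_arm(
  deltas=[
    [0,-0.0018,0.0007,-0.014,0],
    [0,-0.0018,0.0007,-0.014,0],
    [0,-0.0018,0.0007,-0.014,0],
    [0,-0.0018,0.0007,-0.014,0],
    [0,-0.0018,0.0007,-0.014,0],
    [0,-0.0018,0.0007,-0.014,0],
    [0,-0.0018,0.0007,-0.014,0],
    [0,-0.0018,0.0007,-0.014,-0.014],
    [0,-0.0018,0.0007,-0.014,0],
    [0,-0.0018,0.0007,-0.014,0],
  ],
)

```text
clock: 2.95
tcp_pos: [0.4629, -0.0153, 0.0639]
orientation: [[0.976, -0.001, 0.217], [-0.217, 0.0, 0.976], [-0.001, -1.0, -0.0]]
force: [0.9, 0.4, 0.6]
width: 0.0004
```

```bash
python3 - <<'E'
from h import *
s=sense(); print(s['clock'],s['tcp_pos'],s['force'].round(2))
a=snap('wrist','w2'); b=snap('scene','sc2')
im=np.hstack([cv2.cvtColor(x['pixels'],cv2.COLOR_RGB2BGR)[r] for x,r in ((a,np.s_[20:320,130:430]),)])
z=cv2.resize(cv2.cvtColor(b['pixels'],cv2.COLOR_RGB2BGR)[165:240,210:315],(420,300))
cv2.imwrite('pics/w2c.png',np.hstack([im,z]))
C=np.array([.500,-.0035])
def pos(f):
    f=np.radians(f); u=np.array([np.cos(f),np.sin(f)]); return C+.033*u+.0115*np.array([-u[1],u[0]])
f=168
while f>80: print(f,(pos(f)*1000).round(1),end=' | '); f-=4
E
```

```text
2.95 [ 0.4629432  -0.01526127  0.06394809] [0.89 0.4  0.61]
168 [465.3  -7.9] | 164 [465.1  -5.5] | 160 [465.1  -3. ] | 156 [465.2  -0.6] | 152 [465.5   1.8] | 148 [465.9   4.2] | 144 [466.5   6.6] | 140 [467.3   8.9] | 136 [468.3  11.2] | 132 [469.4  13.3] | 128 [470.6  15.4] | 124 [472.   17.4] | 120 [473.5  19.3] | 116 [475.2  21.1] | 112 [477.   22.8] | 108 [478.9  24.3] | 104 [480.9  25.7] | 100 [482.9  27. ] | 96 [485.1  28.1] | 92 [487.4  29.1] | 88 [489.7  29.9] | 84 [492.   30.5] |
```

View pics/w2c.png

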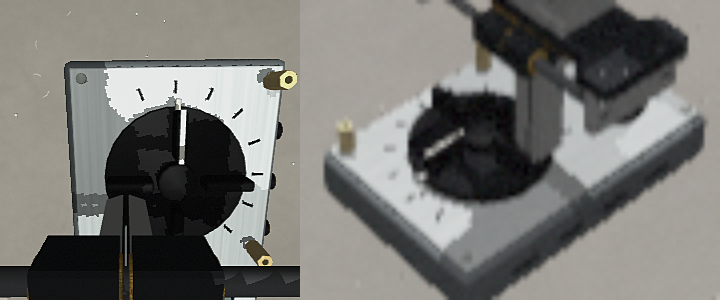

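The finger sits on the right side of the front fin, with a small gap. The pointer tip is still at tick two, so I can approach.

move_arm(
  deltas=[
    [0,0.0008,0.002,0,0],
    [0,0.0008,0.002,0,0],
    [0,0.0007,0.002,0,0],
    [0,0,0.0012,0,-0.03],
  ],
)

```text
clock: 3.45
tcp_pos: [0.4663, -0.0092, 0.066]
orientation: [[0.97, -0.001, 0.243], [-0.243, -0.005, 0.97], [0.0, -1.0, -0.005]]
force: [-2.8, -7.1, 0.5]
width: 0.0006
```

move_arm(
  deltas=[
    [0,0,0.0012,0,-0.035],
    [0,0,0.0012,0,-0.035],
  ],
)

```text
clock: 3.65
tcp_pos: [0.4662, -0.006, 0.066]
orientation: [[0.95, -0.001, 0.312], [-0.312, -0.003, 0.95], [-0.0, -1.0, -0.003]]
force: [-2.6, -4.0, 0.7]
width: 0.0002
```

move_arm(
  deltas=[
    [0,0,0.0012,0,-0.035],
  ],
)

```text
clock: 3.75
tcp_pos: [0.4665, -0.0039, 0.0659]
orientation: [[0.939, -0.0, 0.345], [-0.345, -0.001, 0.939], [-0.0, -1.0, -0.001]]
force: [-2.1, -0.2, -0.4]
width: 0.0005
```

move_arm(
  deltas=[
    [0,0,0.0012,0,-0.035],
  ],
)

```text
clock: 3.85
tcp_pos: [0.4672, -0.0021, 0.0662]
orientation: [[0.926, 0.001, 0.378], [-0.378, -0.0, 0.926], [0.001, -1.0, 0.0]]
force: [0.6, -1.1, 0.4]
width: 0.0002
```

```bash
python3 - <<'E'
from h import *
s=sense(); print(s['clock'],s['tcp_pos'],s['force'].round(2))
a=snap('wrist','w3')
cv2.imwrite('pics/w3c.png',cv2.resize(cv2.cvtColor(a['pixels'],cv2.COLOR_RGB2BGR)[60:310,180:430],(500,500),interpolation=cv2.INTER_CUBIC))
E
```

```text
3.85 [ 0.46724353 -0.00213779  0.06615259] [ 0.59 -1.05  0.39]
```

View pics/w3c.png

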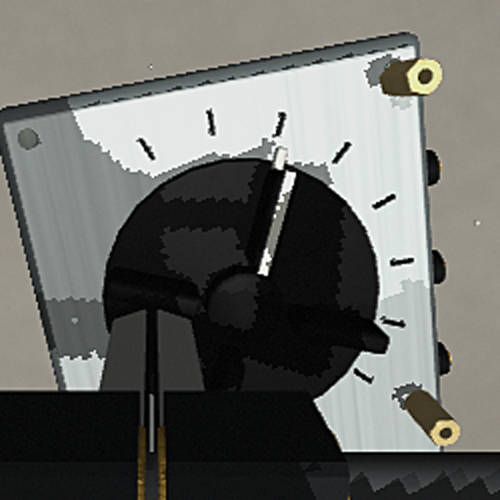

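The pointer is now on the third tick, so one click is done. On to the second.

move_arm(
  deltas=[
    [0,0,0.0012,0,-0.035],
    [0,0.0001,0.0012,0,-0.035],
    [0,0.0001,0.0012,0,-0.035],
    [0,0.0002,0.0012,0,-0.035],
  ],
)

```text
clock: 4.3
tcp_pos: [0.4675, 0.0013, 0.0662]
orientation: [[0.865, 0.001, 0.502], [-0.502, -0.003, 0.865], [0.002, -1.0, -0.002]]
force: [-1.3, -5.2, 2.2]
width: 0.0006
```

move_arm(
  deltas=[
    [0,0.0002,0.0012,0,-0.035],
    [0,0.0003,0.0012,0,-0.035],
  ],
)

```text
clock: 4.5
tcp_pos: [0.4674, 0.0025, 0.0662]
orientation: [[0.828, -0.001, 0.561], [-0.561, -0.006, 0.828], [0.003, -1.0, -0.005]]
force: [-3.5, -8.2, 2.0]
width: 0.0002
```

move_arm(
  deltas=[
    [0,0.0003,0.0012,0,-0.035],
    [0,0.0003,0.0012,0,-0.035],
  ],
)

```text
clock: 4.7
tcp_pos: [0.4683, 0.0052, 0.0662]
orientation: [[0.786, 0.0, 0.618], [-0.618, -0.005, 0.786], [0.003, -1.0, -0.004]]
force: [-2.2, -6.1, 1.5]
width: 0.0005
```

```bash
python3 - <<'E'
from h import *
s=sense(); print(s['clock'],s['tcp_pos'],s['force'].round(2))
E
```

```text
4.7 [0.46826519 0.00521893 0.06621805] [-2.17 -6.06  1.52]
```

move_arm(
  deltas=[
    [0,0.0004,0.0012,0,-0.03],
  ],
)

```text
clock: 4.8
tcp_pos: [0.4691, 0.0071, 0.0662]
orientation: [[0.767, 0.001, 0.641], [-0.641, -0.003, 0.767], [0.003, -1.0, -0.002]]
force: [-0.1, -2.7, 0.4]
width: 0.0004
```

move_arm(
  deltas=[
    [0,0.0004,0.0012,0,-0.03],
  ],
)

```text
clock: 4.9
tcp_pos: [0.4697, 0.0094, 0.0662]
orientation: [[0.747, 0.002, 0.665], [-0.665, -0.001, 0.747], [0.002, -1.0, 0.001]]
force: [-0.8, 0.1, -0.4]
width: 0.0006
```

```bash
python3 - <<'E'
from h import *
s=sense(); print(s['clock'],s['tcp_pos'],s['force'].round(2))
E
```

```text
4.9 [0.46972503 0.009431   0.06620166] [-0.81  0.11 -0.39]
```

```bash
cat >> h.py <<'E'
def pointer(s,C=(.500,-.003)):
    v,u=np.mgrid[0:384,0:512]; d=np.stack([u,v,np.ones_like(u)],-1)@np.linalg.inv(s['camera_matrix']).T@s['R']
    c=-s['R'].T@s['t']; k=(.076-c[2])/d[...,2]; X=c[0]+d[...,0]*k-C[0]; Y=c[1]+d[...,1]*k-C[1]; r=np.hypot(X,Y)
    m=(s['pixels'].min(2)>110)&(r>.018)&(r<.040)
    n,l,st,ce=cv2.connectedComponentsWithStats(m.astype(np.uint8)); 
    return [(int(st[i,4]),round(float(np.degrees(np.arctan2(Y[l==i].mean(),X[l==i].mean()))),1)) for i in range(1,n) if st[i,4]>15]
E
python3 - <<'E'
from h import *
for n in 'w1','w2','w3': print(n,pointer(dict(np.load(f'pics/{n}.npz'))))
a=snap('wrist','w4'); print(pointer(a)); print('top',pointer(snap('top','t4')),'scene',pointer(snap('scene','s4')))
E
```

```text
w1 [(62, 78.3)]
w2 [(185, 78.1), (286, -48.9)]
w3 [(148, 55.2), (16, -19.9), (181, -58.6)]
[(170, 33.4), (172, -79.1)]
top [(300, 171.5)] scene [(45, -9.4)]
```

The pointer went from 78° to 55° to 33°, so two clicks are done. Now the third.

move_arm(
  deltas=[
    [0,0.0005,0.0011,0,-0.035],
    [0,0.0005,0.0011,0,-0.035],
    [0,0.0005,0.0011,0,-0.035],
    [0,0.0006,0.0011,0,-0.035],
    [0,0.0006,0.001,0,-0.035],
  ],
)

```text
clock: 5.55
tcp_pos: [0.4711, 0.0144, 0.0657]
orientation: [[0.621, -0.001, 0.784], [-0.784, -0.002, 0.621], [0.001, -1.0, -0.002]]
force: [-3.1, -4.6, 3.1]
width: 0.0
```

move_arm(
  deltas=[
    [0,0.0007,0.001,0,-0.035],
    [0,0.0007,0.001,0,-0.035],
  ],
)

```text
clock: 5.75
tcp_pos: [0.4715, 0.0155, 0.0657]
orientation: [[0.565, -0.004, 0.825], [-0.825, -0.004, 0.565], [0.001, -1.0, -0.005]]
force: [-6.0, -7.2, 5.2]
width: 0.001
```

move_arm(
  deltas=[
    [0,0.0007,0.001,0,-0.035],
    [0,0.0008,0.001,0,-0.035],
  ],
)

```text
clock: 5.95
tcp_pos: [0.473, 0.0174, 0.0657]
orientation: [[0.506, -0.004, 0.863], [-0.863, -0.004, 0.506], [0.001, -1.0, -0.005]]
force: [-4.7, -7.0, 3.6]
width: 0.0005
```

```bash
python3 - <<'E'
from h import *
s=sense(); print(s['clock'],s['tcp_pos'],s['force'].round(2)); print(pointer(snap('wrist','w5')))
E
```

```text
5.95 [0.47299187 0.0174234  0.06567164] [-4.74 -6.99  3.64]
[(170, 27.0), (225, -93.8)]
```

move_arm(
  deltas=[
    [0,0.0008,0.001,0,-0.03],
  ],
)

```text
clock: 6.1
tcp_pos: [0.4746, 0.0189, 0.0657]
orientation: [[0.48, -0.002, 0.877], [-0.877, -0.003, 0.48], [0.002, -1.0, -0.003]]
force: [-1.8, -3.3, 1.8]
width: 0.0006
```

move_arm(
  deltas=[
    [0,0.0008,0.001,0,-0.03],
  ],
)

```text
clock: 6.2
tcp_pos: [0.4759, 0.0207, 0.0657]
orientation: [[0.452, -0.0, 0.892], [-0.892, -0.001, 0.452], [0.001, -1.0, -0.001]]
force: [-1.1, -1.0, 1.0]
width: 0.0003
```

```bash
python3 - <<'E'
from h import *
s=sense(); print(s['clock'],s['tcp_pos'],s['force'].round(2)); print(pointer(snap('wrist','w6')))
E
```

```text
6.2 [0.47593136 0.02066313 0.06565965] [-1.11 -0.97  1.01]
[(147, 16.8), (212, -99.1)]
```

move_arm(
  deltas=[
    [0,0,0,0,0],
    [0,0,0,0,0],
  ],
)

```text
clock: 6.45
tcp_pos: [0.4763, 0.0214, 0.0656]
orientation: [[0.454, 0.0, 0.891], [-0.891, 0.0, 0.454], [0.0, -1.0, 0.0]]
force: [0.6, 0.2, 0.2]
width: 0.0005
```

```bash
python3 - <<'E'
from h import *
s=sense(); print(s['clock'],s['tcp_pos'],s['force'].round(2)); print(pointer(snap('wrist','w7')))
E
```

```text
6.45 [0.47629515 0.02135704 0.06557296] [0.57 0.21 0.21]
[(129, 9.3), (23, -63.8), (181, -101.8)]
```

Three clicks are done, with the pointer at 9°. Now the fourth, in small steps.

move_arm(
  deltas=[
    [0,0.0009,0.0008,0,-0.035],
    [0,0.0009,0.0008,0,-0.035],
    [0,0.001,0.0008,0,-0.035],
    [0,0.001,0.0007,0,-0.035],
    [0,0.001,0.0007,0,-0.035],
  ],
)

```text
clock: 7.0
tcp_pos: [0.4801, 0.0249, 0.0653]
orientation: [[0.29, -0.002, 0.957], [-0.957, -0.001, 0.29], [-0.0, -1.0, -0.002]]
force: [-3.3, -1.2, 3.0]
width: 0.0007
```

move_arm(
  deltas=[
    [0,0.001,0.0007,0,-0.035],
    [0,0.001,0.0006,0,-0.035],
  ],
)

```text
clock: 7.2
tcp_pos: [0.4807, 0.0259, 0.0651]
orientation: [[0.223, -0.005, 0.975], [-0.975, -0.001, 0.223], [-0.0, -1.0, -0.005]]
force: [-6.5, -2.8, 5.0]
width: 0.0006
```

```bash
python3 - <<'E'
from h import *
s=sense(); print(s['clock'],s['tcp_pos'],s['force'].round(2)); print(pointer(snap('wrist','w8')))
E
```

```text
7.2 [0.48069062 0.02591369 0.06508625] [-6.54 -2.81  4.96]
[(185, 8.7), (244, -112.6)]
```

move_arm(
  deltas=[
    [0,0.0011,0.0006,0,-0.03],
    [0,0.0011,0.0006,0,-0.03],
  ],
)

```text
clock: 7.45
tcp_pos: [0.4817, 0.0269, 0.0649]
orientation: [[0.164, -0.008, 0.986], [-0.986, -0.001, 0.164], [0.0, -1.0, -0.008]]
force: [-7.2, -3.0, 5.6]
width: 0.0006
```

move_arm(
  deltas=[
    [0,0.0011,0.0005,0,-0.02],
  ],
)

```text
clock: 7.55
tcp_pos: [0.483, 0.0275, 0.0649]
orientation: [[0.144, -0.007, 0.989], [-0.99, -0.001, 0.144], [0.0, -1.0, -0.007]]
force: [-5.8, -2.6, 4.6]
width: 0.0004
```

```bash
python3 - <<'E'
from h import *
s=sense(); print(s['clock'],s['tcp_pos'],s['force'].round(2)); print(pointer(snap('wrist','w9')))
E
```

```text
7.55 [0.48297889 0.02745006 0.06489299] [-5.81 -2.6   4.64]
[(188, 4.5), (257, -117.3)]
```

move_arm(
  deltas=[
    [0,0.0011,0.0005,0,-0.02],
  ],
)

```text
clock: 7.7
tcp_pos: [0.4849, 0.0281, 0.0649]
orientation: [[0.125, -0.005, 0.992], [-0.992, -0.001, 0.125], [0.0, -1.0, -0.006]]
force: [-3.7, -2.5, 2.3]
width: 0.0003
```

```bash
python3 - <<'E'
from h import *
s=sense(); print(s['clock'],s['tcp_pos'],s['force'].round(2)); print(pointer(snap('wrist','w10')))
E
```

```text
7.7 [0.48485686 0.02806063 0.06490605] [-3.73 -2.51  2.27]
[(185, 0.3), (249, -118.5)]
```

Force is falling and the pointer is at the halfway point. I'll give one small step more, then hold.

move_arm(
  deltas=[
    [0,0.0006,0.0003,0,-0.01],
    [0,0,0,0,0],
  ],
)

```text
clock: 7.95
tcp_pos: [0.4887, 0.029, 0.0656]
orientation: [[0.115, 0.002, 0.993], [-0.993, 0.0, 0.115], [-0.0, -1.0, 0.002]]
force: [-0.5, -1.2, 0.5]
width: 0.0005
```

```bash
python3 - <<'E'
from h import *
s=sense(); print(s['clock'],s['tcp_pos'],s['force'].round(2)); print(pointer(snap('wrist','w11')))
E
```

```text
7.95 [0.48865571 0.02902982 0.06561275] [-0.5  -1.21  0.49]
[(178, -13.5), (30, -85.8), (186, -122.9)]
```

Fourth click is in: the pointer is at -13.5°, and about -12° was expected. I'll back off the fin, lift, and move so the camera sees the button and the dial.

move_arm(
  deltas=[
    [0,-0.002,-0.0005,0,0],
    [0,-0.002,-0.0005,0,0],
    [0,0,0,0.01,0],
    [0,0,0,0.02,0],
    [0,0,0,0.03,0],
    [0,0,0,0.04,0],
    [0,-0.02,-0.025,0,0],
    [0,-0.03,-0.033,0,0],
    [0,-0.03,-0.033,0,0],
    [0,-0.033,-0.033,0,0],
  ],
)

```text
clock: 9.0
tcp_pos: [0.3704, -0.0972, 0.1665]
orientation: [[0.116, 0.002, 0.993], [-0.993, -0.001, 0.116], [0.001, -1.0, 0.002]]
force: [-0.6, -0.8, -0.7]
width: 0.0007
```

move_arm(
  deltas=[
    [0,0,0,0,0],
    [0,0,0,0,0],
  ],
)

```text
clock: 9.2
tcp_pos: [0.3711, -0.0969, 0.1663]
orientation: [[0.112, 0.002, 0.994], [-0.994, -0.0, 0.112], [0.001, -1.0, 0.002]]
force: [0.4, 1.2, 0.4]
width: 0.0008
```

```bash
python3 - <<'E'
from h import *
s=sense(); print(s['clock'],s['tcp_pos'],s['force'].round(2)); a=snap('wrist','w12'); print(pointer(a))
print('exp btn',proj(a,(.4545,-.096,.055)),'dial',proj(a,(.5,-.003,.069)),'tcp',proj(a,s['tcp_pos']), -a['R'].T@a['t'])
E
```

```text
9.2 [ 0.37109607 -0.09685719  0.16629578] [0.43 1.19 0.44]
[(75, 62.4), (54, -13.9), (43, 95.5)]
exp btn [265.03516745 104.78172314] dial [166.10579559  37.850222  ] tcp [256.70709919 228.75455408] [ 0.44393612 -0.08773523  0.34496738]
```

View pics/w12.png

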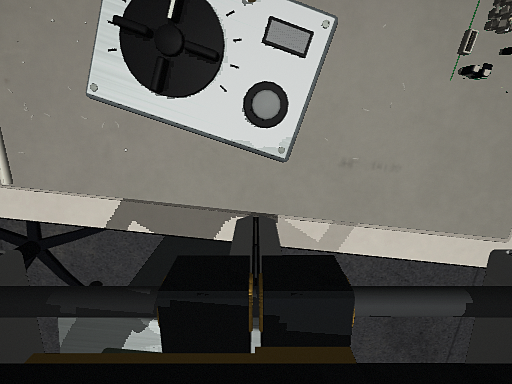

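The button is at (266,104), within 1 px of where I predicted, so it's near (0.455, -0.097). The dial shows its pointer to the rear at -13.9°. I'll go above the button and descend.

move_arm(
  deltas=[
    [0,0.02,0,0,0],
    [0,0.024,0,0,0],
    [0,0.02,0,0,0],
    [0,0.02,0,0,0],
    [0,0,0,-0.025,0],
    [0,0,0,-0.025,0],
    [0,0,0,-0.025,0],
    [0,0,0,-0.015,0],
    [0,0,0,-0.006,0],
    [0,0,0,0,0],
  ],
)

```text
clock: 10.25
tcp_pos: [0.4551, -0.0947, 0.0688]
orientation: [[0.117, -0.002, 0.993], [-0.993, 0.001, 0.117], [-0.001, -1.0, -0.001]]
force: [-0.6, -0.0, 0.9]
width: 0.0005
```

move_arm(
  deltas=[
    [0,0,0,-0.002,0],
    [0,0,0,-0.002,0],
    [0,0,0,-0.002,0],
    [0,0,0,0,0],
  ],
)

```text
clock: 10.65
tcp_pos: [0.4563, -0.0962, 0.0644]
orientation: [[0.114, 0.003, 0.993], [-0.993, -0.0, 0.114], [0.0, -1.0, 0.003]]
force: [1.1, 1.8, 4.4]
width: 0.0004
```

move_arm(
  deltas=[
    [0,0,0,-0.002,0],
    [0,0,0,0,0],
  ],
)

```text
clock: 10.85
tcp_pos: [0.4563, -0.0963, 0.0623]
orientation: [[0.114, 0.003, 0.993], [-0.993, -0.0, 0.114], [0.001, -1.0, 0.003]]
force: [2.8, 2.7, 4.4]
width: 0.0012
```

move_arm(
  deltas=[
    [0,0,0,-0.002,0],
    [0,0,0,0,0],
  ],
)

```text
clock: 11.05
tcp_pos: [0.4564, -0.0963, 0.062]
orientation: [[0.114, 0.002, 0.993], [-0.993, -0.0, 0.114], [0.0, -1.0, 0.002]]
force: [-3.2, 4.0, 17.8]
width: 0.0002
```

move_arm(
  deltas=[
    [0,0,0,-0.002,0],
    [0,0,0,0,0],
  ],
)

```text
clock: 11.25
tcp_pos: [0.4566, -0.0964, 0.0617]
orientation: [[0.115, 0.002, 0.993], [-0.993, -0.0, 0.115], [0.0, -1.0, 0.002]]
force: [-6.5, 6.8, 31.0]
width: 0.0005
```

move_arm(
  deltas=[
    [0,0,0,-0.002,0],
    [0,0,0,0,0],
  ],
)

```text
clock: 11.45
tcp_pos: [0.4567, -0.0964, 0.0615]
orientation: [[0.115, 0.002, 0.993], [-0.993, -0.0, 0.115], [0.0, -1.0, 0.002]]
force: [-11.2, 7.2, 41.6]
width: 0.0008
```

It reached a hard stop at z ≈ 0.0615. I'll release in steps to check the travel.

move_arm(
  deltas=[
    [0,0,0,0.004,0],
    [0,0,0,0.002,0],
    [0,0,0,0,0],
  ],
)

```text
clock: 11.75
tcp_pos: [0.4562, -0.0963, 0.0625]
orientation: [[0.114, 0.003, 0.993], [-0.993, -0.0, 0.114], [0.001, -1.0, 0.003]]
force: [2.6, 3.1, 4.6]
width: 0.0004
```

move_arm(
  deltas=[
    [0,0,0,0.002,0],
    [0,0,0,0,0],
    [0,0,0,0,0],
  ],
)

```text
clock: 12.05
tcp_pos: [0.4556, -0.0967, 0.0636]
orientation: [[0.114, 0.001, 0.993], [-0.993, -0.001, 0.114], [0.001, -1.0, 0.001]]
force: [3.4, 1.0, 4.1]
width: 0.0003
```

move_arm(
  deltas=[
    [0,0,0,0.002,0],
    [0,0,0,0,0],
    [0,0,0,0,0],
  ],
)

```text
clock: 12.35
tcp_pos: [0.4548, -0.0966, 0.0653]
orientation: [[0.115, -0.0, 0.993], [-0.993, -0.001, 0.115], [0.001, -1.0, -0.0]]
force: [2.6, -1.1, 3.0]
width: 0.0005
```

move_arm(
  deltas=[
    [0,0,0,0.002,0],
    [0,0,0,0,0],
    [0,0,0,0,0],
  ],
)

```text
clock: 12.65
tcp_pos: [0.4541, -0.0961, 0.067]
orientation: [[0.115, -0.002, 0.993], [-0.993, 0.0, 0.115], [-0.0, -1.0, -0.002]]
force: [1.9, -1.3, 1.6]
width: 0.0003
```

The spring force fades to about zero near 0.068, so it bottomed after the full 6 mm or so. I'll lift clear and take a last look.

move_arm(
  deltas=[
    [0,0,0,0.005,0],
    [0,0,0,0.015,0],
    [0,0,0,0.03,0],
    [0,0,0,0.04,0],
    [0,-0.02,0,0.02,0],
    [0,-0.03,0,0,0],
    [0,-0.02,0,0,0],
    [0,0,0,0,0],
    [0,0,0,0,0],
  ],
)

```text
clock: 13.55
tcp_pos: [0.3846, -0.0959, 0.1772]
orientation: [[0.114, -0.0, 0.993], [-0.993, 0.001, 0.114], [-0.001, -1.0, -0.0]]
force: [-0.5, -0.1, 0.4]
width: 0.0005
```

```bash
python3 - <<'E'
from h import *
s=sense(); print(s['clock'],s['tcp_pos'],s['force'].round(2)); a=snap('wrist','w13'); b=snap('scene','s13'); print(pointer(a))
im=cv2.cvtColor(a['pixels'],cv2.COLOR_RGB2BGR)[0:240,60:360]
z=cv2.resize(cv2.cvtColor(b['pixels'],cv2.COLOR_RGB2BGR)[160:310,140:340],(420,315))
cv2.imwrite('pics/fin.png',np.hstack([cv2.resize(im,(380,315)),z]))
E
```

```text
13.55 [ 0.38464545 -0.09585847  0.17717868] [-0.47 -0.14  0.39]
[(106, 49.8), (98, -13.5), (36, 94.4)]
```

View pics/fin.png

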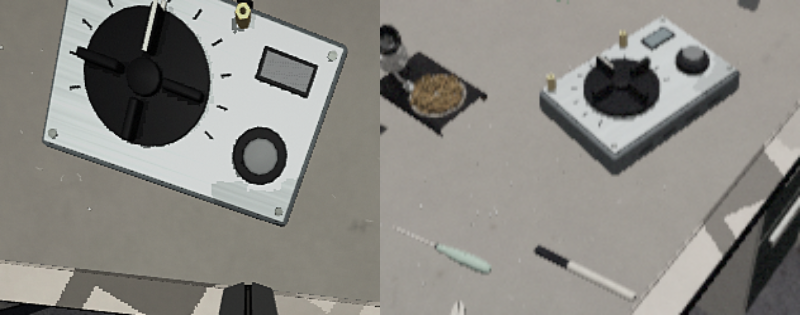

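The final picture shows the pointer at the rear, a quarter turn from its start. The button is up, both standoffs are upright, and the marker and driver haven't moved.

```bash
python3 -c "
from rig import sign_off; print(sign_off())"
```

```text
the job is handed in; nothing more can be done
None
```

The dial was turned four clicks clockwise with the closed fingertip. After that the button was pressed to its stop and released, and the job is handed in, at about 13.6 s on the robot's clock.

- **Dial:** The pointer went from 78° to 55°, 33°, 9° and then -13.5° in world angle. That is 91.6° measured against the 90° wanted, within the accuracy of the camera. It read -13.5° again after the button press, so it is resting in the fourth click from its start.
- **Button:** It met a hard stop about 6 mm down. On release the spring force faded from about 4.6 N towards zero near where the button first touched. I pressed on past the stop further than needed, and the fingertip force reached about 43 N. That is below the 120 N wrist limit. The 40 N limit is stated for the arm and the gripper's body; I take it not to cover the fingertip.
- **Loose things:** The last picture shows both standoffs upright, and the marker and fine driver where they were. The board and the cutter were not in that picture. The arm stayed well clear of the cutter; it crossed the board's side of the box only at about 0.2 m height.
- **Disagreement:** The top and wrist cameras differed by about 5 mm on the dial's position in y. I used a value in between, and contact came a few mm earlier than expected, without harm.

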